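Fit the domed forming stake in its leaning holder

ROBOT

A 6-joint arm with a two-finger parallel gripper is mounted at the origin on the work surface. World frame = base frame: x ahead of the robot, y to its left, z up, the work surface at z = 0. Lengths are in m, angles in rad, forces in N, time in s.
With the tool pointing down it reaches from about 0.35 to 0.725 m from the base axis. Payload 4.3 kg.
Tool frame: the origin (TCP) lies on the centre line of the jaws, within the pads' length; the fingertips stand 8 mm ahead of it and the grasp point (between the pads) lies 11 mm behind it; z points along the fingers, y is the line along which they close (so a half turn about z gives the same grasp; the last joint's range is limited). The gripper opens to 85 mm and grips with 20 to 120 N. Pads are 22 mm wide; open, the fingers measure 114 mm over their backs; the gripper's body (76 mm by 85 mm) begins 54 mm behind the grasp point. The pads swing forward as they close: fully open they stand 13 mm farther back than shut.
Start: joints at [1.042, 0.377, 0.081, 1.274, 0, 1.46], TCP at [0.234, 0.525, 0.239] pointing down, gripper open.
Joint ranges: [-2.72, 2.72], [-0.84, 1.66], [-1.02, 1.22], [-1.77, 2.12], [-1.37, 1.28], [-3.14, 3.14]. Speed limits (rad/s): [2.57, 2.57, 3.14, 3.14, 3.14, 3.14].

INTERFACE

Orientations are given as a unit quaternion [x, y, z, w].
In Python, from workcell import bot, vision, nets gives the robot as it stands.
- The arm moves only by the tool servo_tool, never from a script. Its argument "targets" is a list of rows, each a list of 6 numbers: the shift along the tool's x, y, z in mm, then the turn, a rotation vector about the tool's x, y, z in degrees. A call has 1 to 12 rows; each row shifts and turns the commanded pose from where the row before left it, along the tool's axes as they then stand; what a row does not reach is not made up. A row lasts 1/8 s, in which the tool goes at most 62.5 mm and 10.7 degrees, less where a joint would pass 70% of its speed; a pose out of reach is approached as far as the arm can. A call with a gripper value outside its range is refused whole. "grip" is the opening in per cent of the stroke, from 0 (shut) to 100 (fully open), set as the call begins (left out, the last holds). The fingers move at their own pace and stop on an object; the grip force is fixed at half the most. Time passes only in rows, so rows that do not move let the fingers close. It gives the time, the measured TCP pose, the force, the opening and the grip force at its end, in the units of the state.
- bot.sense(): the state, without advancing time (a new reading comes with each control period).
- vision.get_image(name): name is "scene" or "top"; returns a dict with "image" (480x640x3 uint8, red, green, blue), "K" (3x3 intrinsics, pixels), "pose" (4x4, takes a point from camera to world coordinates). Camera axes: x right, y down, z forward; pixel columns grow to the right and rows downward; lengths in m; the calibration is good to about 2 mm. A picture is of the moment at which its call begins. There is no depth.
- bot.hand_in(): hands the job in; it is judged then, once.
Trained networks look in the newest picture that a camera, given by its name, has taken for a name from the list of things; names that differ only in an ending like _2 or _b are one class to them, and where a whole thing is asked for, a point or a joint stands for the part that bears it (a point fixed in the world has none). Each returns a list of dicts, best first, with "conf" (0 to 1); they miss things now and then, are a little off and sometimes report something else, mostly with a low value. They report only what shows in the picture. A call takes as long as a camera call.
- nets.spot_in(camera, label): "pixel" ([row, column] in pixels, amid what is visible of it).
- nets.trace(camera, label): "pixels" (480x640 bool, what is visible of it) and "pixel" ([row, column] in pixels, amid what is visible of it).
- nets.tip_of(camera, label): "pixel" ([row, column] in pixels: a listed point, or the origin of a listed thing).
The state is a dict: "time": time; "q": joint angles; "qvel": joint speeds; "effort": joint torques, N m; "tcp_pos": TCP position; "tcp_rot": TCP orientation; "contact_force": force on the tool from outside, world axes, zero at the start; "moment": the same for the moment, N m; "width": opening from 0.0 (shut) to 1.0 (fully open); "grasp_force": force on a finger pad.
Only numpy, scipy, OpenCV 4.12 (cv2) and the standard library are available. Lean on these libraries where they do the work, as an engineer would, in place of code of your own. Each camera call takes 0.05 s, during which the arm holds its last target. There are 200 camera calls.

TASK

Take the forming stake with the round domed head out of the rack, put its tapered shank into the leaning socket of the stake holder, and press or tap it fully home, until the shoulder is down on the socket's collar and the taper grips. Let go of it and leave the other stakes in the rack and the tape roll and bottle where they stand.

Things in the scene. Friction and masses are not known exactly. Their poses are not given: they have to be found in the camera images.
- dome_stake: The domed stake, the one to fit, upright in the rack at the start; 133 mm tall, about 0.35 kg. Steel taper shank 65 mm long (28 mm diameter at the shoulder, 18 mm at the tip), shoulder disc 40 mm diameter, 8 mm thick, neck 20 mm diameter, 32 mm long, beech head: round disc 44 mm diameter, 16 mm high straight side, dome above. Origin at the shank's tip, z along the axis to the dome.
- dome_stake_head (a point): Point on the domed stake's axis in the straight side of its head, where it can be gripped: 114 mm from the shank's tip, 49 mm above the shoulder's underside, 9 mm above the head's underside, 19 mm below the dome's top. z points from tip to dome.
- dome_shoulder (a point): Centre of the underside of the domed stake's shoulder, on its axis, 65 mm from the tip; z points to the dome.
- socket: Steel socket tube of the holder, about 56 mm outside, 75 mm long, fixed, leaning 30 degrees from vertical to the holder's front. Origin: centre of the mouth, level with the flat collar; z points out of the bore, y is level. Hole in collar 33 mm; below, four stiff sprung leaves form a taper that matches the shank. They grip for the last 12 mm; seating needs a push along the bore, growing to 10 to 20 N.
- holder: Grey stake holder fixed to the table: base plate 160 x 120 x 14 mm with two side webs that carry the socket. Origin on the table under it; the mouth is 20 mm to its front (-x) and 120 mm up. Its -x is the front, to which the socket leans, roughly to the robot's left (+y).
- rack: Fixed plywood rack, 90 mm deep (x), 270 mm long (y), 75 mm high, with three holes 85 mm apart along y, on its middle line. A stake hangs in each hole by its shoulder, loosely, in any order; origin on the table under the middle hole.
- square_stake_head (a point): Head of another stake in the rack (not to be used): square flat head 42 x 42 x 22 mm, same shank; point on its axis 114 mm from the tip.
- cone_stake_head (a point): Head of another stake in the rack (not to be used): pointed cone head 44 mm diameter, 40 mm high, 145 mm tall in all, same shank; point on its axis 114 mm from the tip.
- tape_roll: Clear tape roll lying flat, 96 mm diameter, 45 mm high, origin under its centre. Bystander.
- ink_bottle: Black bottle standing, 48 mm diameter, 100 mm high, origin under its centre. Bystander.

How it is judged:
By the outcome, as a careful person would: the job done as asked, in the order asked, and still so for the second after the job is handed in, with the robot touching nothing.
It also fails if it takes over 58 s, if anything falls off the work surface, if the arm or the gripper's body presses on something with over 40 N, if the wrist force passes 120 N, or if a joint passes its speed limit or range.

## Working session

There is one attempt and no reset: what is moved stays moved. The work goes in short steps, Python scripts to look and compute and a tool call to move; the robot and the scene stay as the last step left them, time stands still between calls to the robot, and variables do not carry over. Pictures are saved under pics/ and viewed, at most 10 in all, crops included, and the job is handed in when it is done.

Besides the shell and the picture viewer there is one more tool, called after "Request:" by a JSON object that holds its "fn" and its "kwargs", one argument or row to a line. servo_tool: Moves the arm, as the interface text tells. Its arguments: {"type":"object","properties":{"targets":{"type":"array"},"grip":{"type":"number"}},"required":["targets"]}

```bash
mkdir -p pics; cat > h.py <<'E'
import numpy as np,cv2
from workcell import bot,vision,nets
def ray(c,px):
    K,P=np.array(c["K"]),np.array(c["pose"])
    d=P[:3,:3]@np.linalg.solve(K,[px[1],px[0],1.]);return P[:3,3],d/np.linalg.norm(d)
def tri(cs,ps):
    A=np.zeros((3,3));b=np.zeros(3);R=[ray(c,p) for c,p in zip(cs,ps)]
    for o,d in R:
        M=np.eye(3)-np.outer(d,d);A+=M;b+=M@o
    x=np.linalg.solve(A,b);return x,[np.linalg.norm((np.eye(3)-np.outer(d,d))@(x-o)) for o,d in R]
E
python3 - <<'E'
from h import *
cs={n:vision.get_image(n) for n in("scene","top")}
for n,c in cs.items(): cv2.imwrite(f"pics/{n}0.png",c["image"][:,:,::-1]);print(n,np.round(c["pose"],3).tolist(),c["K"][0][0])
for l in["dome_stake_head","dome_shoulder","square_stake_head","cone_stake_head","socket","holder","rack","tape_roll","ink_bottle"]:
    r={n:nets.tip_of(n,l) for n in cs}
    for n in r: print(l,n,[(np.round(k["pixel"],1).tolist(),round(k["conf"],2)) for k in r[n][:3]])
    if r["scene"] and r["top"]:
        x,e=tri([cs["scene"],cs["top"]],[r["scene"][0]["pixel"],r["top"][0]["pixel"]]);print("   ",x.round(4),np.round(e,4))
s=bot.sense();print(s["time"],s["tcp_rot"],s["contact_force"])
E
```

```text
scene [[0.117, 0.709, -0.695, 1.215], [0.993, -0.071, 0.095, -0.086], [0.018, -0.701, -0.712, 0.8], [0.0, 0.0, 0.0, 1.0]] 566.8333310448612
top [[0.01, -0.991, 0.13, 0.432], [-1.0, -0.011, -0.001, 0.003], [0.003, -0.13, -0.992, 1.1], [0.0, 0.0, 0.0, 1.0]] 571.6950418140602
dome_stake_head scene [([265.7, 182.8], 0.87)]
dome_stake_head top [([229.2, 447.3], 0.92)]
    [ 0.5834 -0.2237  0.1246] [0.0024 0.0024]
dome_shoulder scene [([283.1, 185.7], 0.94)]
dome_shoulder top [([235.3, 442.6], 0.75)]
    [ 0.5794 -0.2262  0.0775] [0.0027 0.0027]
square_stake_head scene [([265.1, 131.9], 0.59)]
square_stake_head top [([232.5, 494.8], 0.62)]
    [ 0.5779 -0.3035  0.1289] [0.0017 0.0017]
cone_stake_head scene [([262.5, 233.5], 0.87)]
cone_stake_head top []
socket scene [([228.1, 471.5], 0.72)]
socket top [([246.0, 165.4], 0.56)]
    [0.5483 0.2618 0.1288] [0.0007 0.0007]
holder scene [([275.3, 449.2], 0.87)]
holder top [([260.7, 189.5], 0.82), ([227.0, 445.7], 0.33)]
    [ 0.5363  0.25   -0.0063] [0.0005 0.0005]
rack scene [([312.2, 196.9], 0.56)]
rack top [([237.9, 431.8], 0.96), ([257.6, 191.3], 0.33)]
    [ 0.5846 -0.2195  0.0047] [0.001 0.001]
tape_roll scene [([256.4, 312.1], 0.57)]
tape_roll top []
ink_bottle scene [([316.4, 334.8], 0.89)]
ink_bottle top [([219.3, 308.2], 0.63)]
    [0.6184 0.0198 0.0044] [0.0012 0.0012]
1.0 [2.07851881e-01 9.78160310e-01 5.15035697e-05 1.67417978e-05] [ 0.65436134  0.09482097 -0.18251781]
```

View pics/scene0.png

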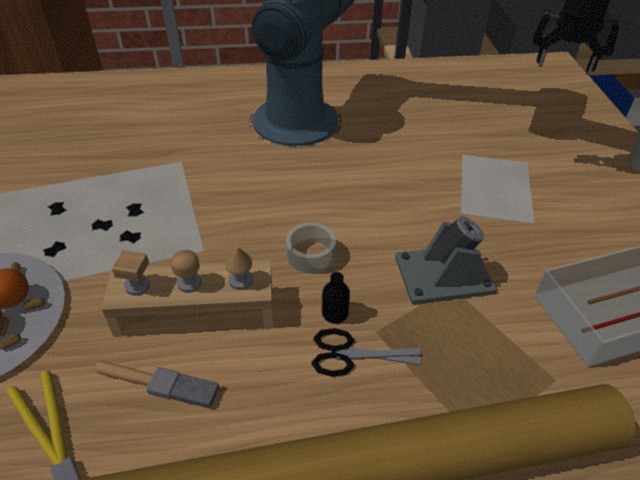

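View pics/top0.png

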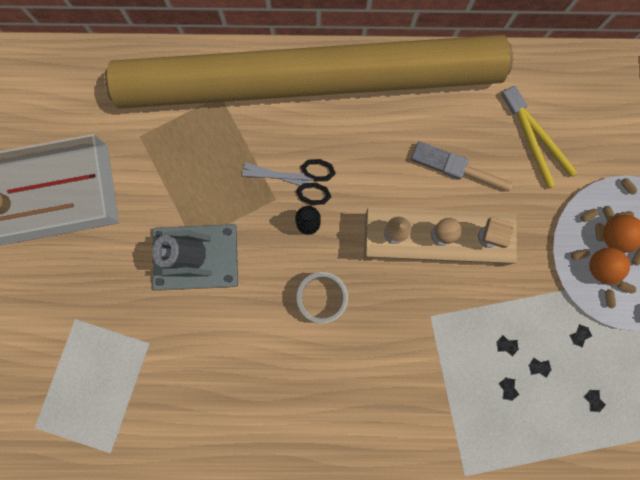

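The dome is in the middle hole (scene ~(264,185), top ~(229,448)), and the socket mouth is near scene (230,468) and top (252,163). Next I'll zoom on the holder.

```bash
python3 - <<'E'
from h import *
a=cv2.imread("pics/scene0.png")[200:310,385:505];b=cv2.imread("pics/top0.png")[215:300,140:250]
a=cv2.resize(a,None,fx=3.5,fy=3.5,interpolation=cv2.INTER_CUBIC);b=cv2.resize(b,None,fx=3.4,fy=3.4,interpolation=cv2.INTER_CUBIC)
o=np.zeros((390,800,3),np.uint8);o[:a.shape[0],:a.shape[1]]=a;o[:b.shape[0],424:424+b.shape[1]]=b
o=cv2.convertScaleAbs(o,alpha=1.6);cv2.imwrite("pics/crop1.png",o)
cs={n:vision.get_image(n) for n in("scene","top")}
for l in("dome_stake","socket","holder"):
    r={n:nets.trace(n,l) for n in cs}
    for n in r:
        for k in r[n][:1]:
            m=k["pixels"].astype(np.uint8);print(l,n,round(k["conf"],2),m.sum(),cv2.boundingRect(m),np.round(k["pixel"],1),cv2.minAreaRect(np.argwhere(m)[:,::-1].astype(np.float32)))
E
```

```text
dome_stake scene 0.7 1017 (171, 250, 31, 43) [268.4 184.2] ((185.68460083007812, 270.8973083496094), (43.31541442871094, 27.88800621032715), 81.46923065185547)
dome_stake top 0.89 646 (431, 218, 30, 28) [234.2 447.1] ((445.5, 231.5), (27.0, 29.0), 90.0)
socket scene 0.74 1239 (433, 216, 50, 46) [239.1 458.1] ((457.7500305175781, 241.75), (31.819805145263672, 49.497474670410156), 45.0)
socket top 0.95 1558 (153, 235, 54, 34) [248.  177.4] ((179.5, 251.5), (33.0, 53.0), 90.0)
holder scene 0.64 5699 (394, 216, 102, 87) [265.7 449. ] ((442.5870361328125, 262.71063232421875), (82.7483139038086, 91.66773223876953), 77.00537872314453)
holder top 0.56 5264 (153, 225, 85, 66) [258.5 192.8] ((194.48019409179688, 257.0443420410156), (62.67991638183594, 85.57133483886719), 87.51044464111328)
```

View pics/crop1.png

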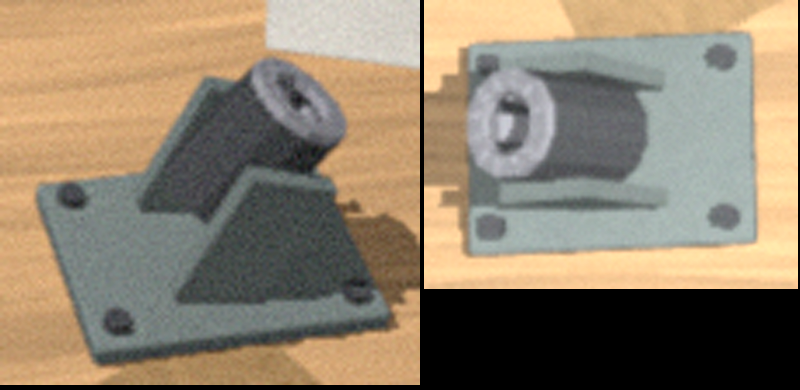

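Request:
{"fn": "servo_tool", "kwargs": {
  "targets": [
    [0,0,0,0,0,0]
  ],
  "grip": 100
}}

```text
time: 1.52
tcp_pos: [0.2339, 0.5254, 0.2393]
tcp_rot: [0.208, 0.978, 0.0, 0.0]
contact_force: [0.2, 0.7, -0.1]
width: 1.0
grasp_force: 0.0
```

```bash
python3 - <<'E'
from h import *
cs={n:vision.get_image(n) for n in("scene","top")};S,T=cs["scene"],cs["top"]
print("mouth",tri([S,T],[(229.4,469.9),(251.5,165.6)]))
def pl(c,p,z):
    o,d=ray(c,p);return (o+d*(z-o[2])/d[2])
C=np.array([pl(T,(215+y/3.4,140+(x-424)/3.4),.014) for x,y in((470,45),(752,34),(756,241),(469,254))])
print(C.round(4),C.mean(0).round(4))
f=(C[0]+C[3]-C[1]-C[2]);print("front yaw",np.degrees(np.arctan2(f[1],f[0])),np.linalg.norm(f)/2)
g=C[0]+C[1]-C[2]-C[3];print(np.degrees(np.arctan2(g[1],g[0]))+90,np.linalg.norm(g)/2)
for x,y in((38,187),(390,322),(97,357)): print(pl(S,(200+y/3.5,385+x/3.5),.014).round(4))
# dome: head contours by trace bbox centres
print("dome", tri([S,T],[(264,185),(229.2,448)]))
E
```

```text
mouth (array([0.54010629, 0.26393233, 0.11753532]), [np.float64(0.000752637549252037), np.float64(0.0007526375492521008)])
[[0.5963 0.3174 0.014 ]
 [0.6043 0.1585 0.014 ]
 [0.4876 0.1529 0.014 ]
 [0.4787 0.3124 0.014 ]] [0.5417 0.2353 0.014 ]
front yaw 93.03292678113029 0.15944243112575396
92.59256865826342 0.11730934205422532
[0.4883 0.1538 0.014 ]
[0.6014 0.3155 0.014 ]
[0.6083 0.1591 0.014 ]
dome (array([ 0.58282682, -0.22189304,  0.12809439]), [np.float64(0.0002444317847689678), np.float64(0.0002444317847689745)])
```

Request:
{"fn": "servo_tool", "kwargs": {
  "targets": [
    [-50,-38,0,0,0,-8],
    [-30,-53,0,0,0,-8],
    [-23,-56,0,0,0,-8],
    [-15,-58,0,0,0,-8],
    [-7,-59,0,0,0,-8],
    [1,-60,0,0,0,-8],
    [9,-60,0,0,0,-8],
    [16,-58,0,0,0,-5]
  ],
  "grip": 100
}}

```text
time: 2.62
tcp_pos: [0.3687, 0.0707, 0.2397]
tcp_rot: [-0.308, 0.951, -0.0, 0.001]
contact_force: [1.2, 0.0, 0.3]
width: 0.999
grasp_force: 0.0
```

```bash
cat >> h.py <<'E'
from scipy.spatial.transform import Rotation as R,Slerp
def plan(p1,R1,n,p0=None,R0=None):
    s=bot.sense();p0=s["tcp_pos"] if p0 is None else p0;R0=R.from_quat(s["tcp_rot"]) if R0 is None else R0
    p0,p1=np.array(p0),np.array(p1);sl=Slerp([0,1],R.concatenate([R0,R1]));p,r=p0,R0;out=[]
    for k in range(1,n+1):
        q=p0+(p1-p0)*k/n;rr=sl(k/n)
        row=np.r_[r.inv().apply(q-p)*1000,np.degrees((r.inv()*rr).as_rotvec())].round(1)
        out.append((row+0.).tolist());p=p+r.apply(row[:3]/1000);r=r*R.from_rotvec(np.radians(row[3:]))
    print(out,p.round(4))
    return p,r
def down(a): # tool down, closing line y at world angle a deg
    a=np.radians(a);y=np.array([np.cos(a),np.sin(a),0]);z=np.array([0,0,-1.]);return R.from_matrix(np.c_[np.cross(y,z),y,z])
E
python3 - <<'E'
from h import *
print(bot.sense()["q"])
plan([.583,-.222,.23],down(-3),12)
E
```

```text
[ 1.97600329e-02 -2.70588332e-02 -4.12681537e-01  1.18366836e+00
  2.92153188e-04 -6.06501048e-01]
[[-0.2, -30.2, 0.8, 0.0, 0.0, 10.7], [-5.8, -29.7, 0.9, 0.0, 0.0, 10.8], [-11.2, -28.1, 0.8, 0.0, 0.0, 10.7], [-16.3, -25.5, 0.8, 0.0, 0.0, 10.8], [-20.7, -22.0, 0.8, 0.0, 0.0, 10.7], [-24.5, -17.7, 0.9, 0.0, 0.0, 10.7], [-27.3, -12.9, 0.8, 0.1, 0.0, 10.8], [-29.3, -7.6, 0.8, 0.0, 0.0, 10.7], [-30.1, -2.0, 0.9, 0.0, 0.0, 10.8], [-30.0, 3.7, 0.8, 0.0, 0.1, 10.7], [-28.8, 9.3, 0.8, 0.0, 0.0, 10.7], [-26.6, 14.4, 0.8, 0.0, 0.0, 10.8]] [ 0.583 -0.222  0.23 ]
```

Request:
{"fn": "servo_tool", "kwargs": {
  "targets": [
    [0,-30,1,0,0,10.7],
    [-6,-30,1,0,0,10.7],
    [-11,-28,1,0,0,10.7],
    [-16,-25,1,0,0,10.7],
    [-21,-22,1,0,0,10.7],
    [-24,-18,1,0,0,10.7],
    [-27,-13,1,0,0,10.7],
    [-29,-8,1,0,0,10.7],
    [-30,-2,1,0,0,10.7],
    [-30,4,1,0,0,10.7],
    [-29,9,1,0,0,10.7],
    [-27,14,1,0,0,10.7]
  ],
  "grip": 100
}}

```text
time: 4.12
tcp_pos: [0.5813, -0.2215, 0.2273]
tcp_rot: [0.726, 0.688, 0.0, 0.0]
contact_force: [0.1, 0.7, -0.4]
width: 1.001
grasp_force: 0.0
```

```bash
python3 - <<'E'
from h import *
p,r=plan([.583,-.222,.113],down(-3),6)
c=[vision.get_image(n)["image"][150:390,60:380] if n=="scene" else vision.get_image(n)["image"][110:350,320:640] for n in("scene","top")]
cv2.imwrite("pics/b.png",cv2.resize(np.hstack(c),(800,300))[:,:,::-1])
E
```

```text
[[-0.1, 0.3, 19.1, 0.0, 0.0, 0.0], [0.0, 0.3, 19.0, 0.0, 0.0, 0.0], [-0.1, 0.2, 19.1, 0.0, 0.0, 0.0], [-0.1, 0.3, 19.0, 0.0, 0.0, -0.1], [0.0, 0.3, 19.1, 0.0, 0.0, 0.0], [-0.1, 0.3, 19.0, 0.0, 0.0, 0.0]] [ 0.583 -0.222  0.113]
```

View pics/b.png

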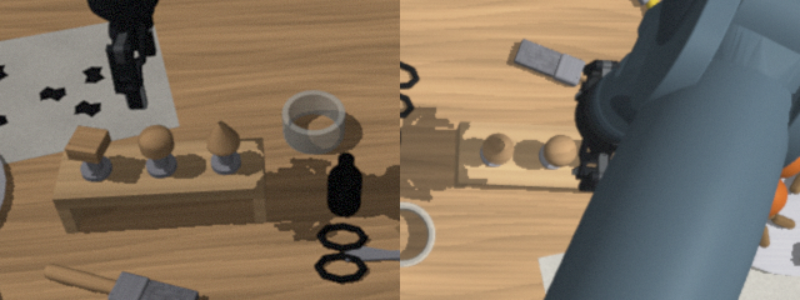

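The gripper straddles the middle stake in line across the rack, so I'll descend and grip.

Request:
{"fn": "servo_tool", "kwargs": {
  "targets": [
    [0,2,30,0,0,0],
    [0,0,30,0,0,0],
    [0,0,30,0,0,0],
    [0,0,24,0,0,0],
    [0,0,0,0,0,0]
  ],
  "grip": 100
}}

```text
time: 4.85
tcp_pos: [0.5806, -0.2193, 0.1113]
tcp_rot: [0.723, 0.691, -0.001, -0.003]
contact_force: [-1.0, -0.7, 0.5]
width: 0.998
grasp_force: 0.0
```

Request:
{"fn": "servo_tool", "kwargs": {
  "targets": [
    [0,0,0,0,0,0],
    [0,0,0,0,0,0],
    [0,0,0,0,0,0],
    [0,0,0,0,0,0],
    [0,0,0,0,0,0],
    [0,0,0,0,0,0],
    [0,0,0,0,0,0],
    [0,0,0,0,0,0]
  ],
  "grip": 0
}}

```text
time: 5.85
tcp_pos: [0.5829, -0.2212, 0.1151]
tcp_rot: [0.724, 0.69, -0.0, 0.001]
contact_force: [-3.1, 1.0, 5.6]
width: 0.495
grasp_force: 60.2
```

Request:
{"fn": "servo_tool", "kwargs": {
  "targets": [
    [0,0,-10,0,0,0],
    [0,0,-20,0,0,0],
    [0,0,-25,0,0,0],
    [0,0,-25,0,0,0],
    [0,0,-25,0,0,0],
    [0,0,-25,0,0,0],
    [0,0,-15,0,0,0],
    [0,0,0,0,0,0]
  ]
}}

```text
time: 6.85
tcp_pos: [0.5836, -0.2211, 0.2599]
tcp_rot: [0.724, 0.69, 0.001, 0.001]
contact_force: [0.3, 0.3, -3.1]
width: 0.493
grasp_force: 61.6
```

```bash
python3 - <<'E'
from h import *
s=bot.sense();print(s["tcp_pos"],s["q"],s["contact_force"])
c=vision.get_image("scene");t=vision.get_image("top")
for l in("dome_stake","dome_stake_head","dome_shoulder"):
  for n,k in(("scene",c),("top",t)):
    r=nets.tip_of(n,l);print(l,n,[(np.round(x["pixel"],1).tolist(),round(x["conf"],2)) for x in r[:2]])
cv2.imwrite("pics/c.png",cv2.resize(c["image"][120:320,80:320],(720,600))[:,:,::-1])
E
```

```text
[ 0.58355148 -0.22111185  0.25986748] [-4.63916947e-01  4.78319590e-01  2.88255334e-01  1.37779524e+00
  2.34267086e-04  1.15441234e+00] [ 0.28167094  0.27453638 -3.12533575]
dome_stake scene [([243.5, 180.2], 0.84)]
dome_stake top [([228.2, 451.5], 0.69), ([211.9, 470.4], 0.68)]
dome_stake_head scene []
dome_stake_head top [([213.5, 468.0], 0.76)]
dome_shoulder scene [([219.2, 171.5], 0.68)]
dome_shoulder top [([222.8, 462.5], 0.67)]
```

View pics/c.png

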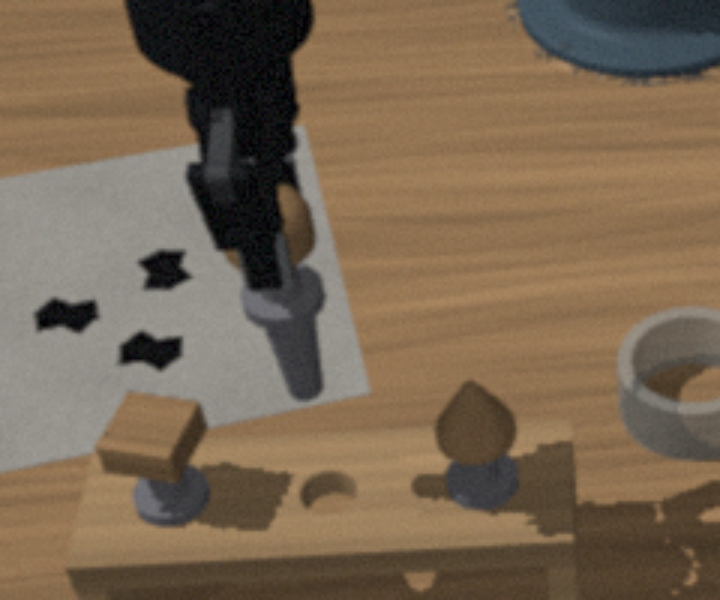

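Stake is lifted, about vertical, tip near scene (246,181). I'll check the hold by triangulation and plan the approach.

```bash
python3 - <<'E'
from h import *
c=vision.get_image("scene");t=vision.get_image("top")
for a,b in(((219.2,171.5),(222.8,462.5)),((245,180.8),(228.2,451.5))): print(tri([c,t],[a,b]))
s=bot.sense();p=s["tcp_pos"]
def proj(c,x):
    P=np.linalg.inv(c["pose"]);q=np.array(c["K"])@(P[:3,:3]@x+P[:3,3]);return (q[:2]/q[2])[::-1].round(1)
for h in(114,65,0):
    x=np.array(p)+[0,0,.011-(114-h)/1000.];print(h,x.round(4),proj(c,x),proj(t,x))
# insertion target
yaw=np.radians(92.8);f=np.array([np.cos(yaw),np.sin(yaw),0]);zs=.5*f+np.array([0,0,np.cos(np.pi/6)]);zs/=np.linalg.norm(zs)
m=np.array([.5405,.262,.119])
y=np.cross(f,[0,0,1]);y/=np.linalg.norm(y);print("y",y,"zs",zs)
Rg=R.from_matrix(np.c_[np.cross(y,-zs),y,-zs]);print(Rg.as_quat())
for d in(.10,.0): print("tcp at tip",d,(m+zs*(d+.103)).round(4),"seated tcp",(m+zs*.038).round(4))
T=m+zs*(.03+.103)
mid=np.array([.56,0.05,.29]);Rm=down(5)
p1,r1=plan(mid,R.from_quat(s["tcp_rot"])*R.identity(),6)
plan(T,Rg,8,p1,r1)
E
```

```text
(array([ 0.57868812, -0.2251727 ,  0.22195425]), [np.float64(0.0024280336265850425), np.float64(0.0024280336265850903)])
(array([ 0.57860547, -0.2206813 ,  0.16678913]), [np.float64(0.0021283178889643967), np.float64(0.002128317888964383)])
114 [ 0.5825 -0.2207  0.2689] [196.8 170.5] [215.  469.2]
65 [ 0.5825 -0.2207  0.2199] [222.  176.3] [220.5 460.9]
0 [ 0.5825 -0.2207  0.1549] [252.2 183.2] [226.9 451.1]
y [ 0.99880614  0.04884977 -0.        ] zs [-0.02442488  0.49940307  0.8660254 ]
[ 0.66612133  0.6994963  -0.17848667  0.18742947]
tcp at tip 0.1 [0.5355 0.3634 0.2948] seated tcp [0.5396 0.281  0.1519]
tcp at tip 0.0 [0.538  0.3134 0.2082] seated tcp [0.5396 0.281  0.1519]
[[44.9, -5.9, -5.3, 0.0, 0.0, 0.0], [44.9, -5.9, -5.3, 0.0, 0.0, 0.0], [44.9, -5.9, -5.4, 0.0, 0.0, 0.0], [44.9, -5.9, -5.3, 0.0, 0.0, 0.0], [44.9, -5.9, -5.3, 0.0, 0.0, 0.0], [44.9, -6.0, -5.3, 0.0, 0.0, 0.0]] [0.56 0.05 0.29]
[[34.6, -4.5, 7.0, -0.2, -3.7, -0.7], [35.1, -4.1, 4.7, -0.2, -3.8, -0.7], [35.3, -3.6, 2.4, -0.2, -3.7, -0.6], [35.5, -3.3, 0.1, -0.1, -3.8, -0.7], [35.4, -2.9, -2.3, -0.2, -3.7, -0.7], [35.2, -2.4, -4.6, -0.2, -3.8, -0.7], [34.9, -2.0, -6.9, -0.2, -3.7, -0.6], [34.3, -1.6, -9.1, -0.2, -3.8, -0.7]] [0.5372 0.3284 0.2342]
```

Request:
{"fn": "servo_tool", "kwargs": {
  "targets": [
    [0,0,-20,0,0,0],
    [0,0,-22,0,0,0],
    [40,-6,-5,0,0,0],
    [45,-6,0,0,0,0],
    [45,-6,0,0,0,0],
    [45,-6,0,0,0,0],
    [45,-6,0,0,0,0],
    [45,-6,0,0,0,0],
    [0,0,0,0,0,0]
  ]
}}

```text
time: 8.48
tcp_pos: [0.5588, 0.0486, 0.3055]
tcp_rot: [0.722, 0.692, 0.0, -0.0]
contact_force: [0.9, -0.6, -3.0]
width: 0.493
grasp_force: 62.1
```

```bash
cat >> h.py <<'E'
f=np.array([np.cos(np.radians(92.8)),np.sin(np.radians(92.8)),0]);zs=.5*f+np.array([0,0,np.sqrt(.75)])
m=np.array([.5405,.262,.119]);ys=np.cross(f,[0,0,1]);Rg=R.from_matrix(np.c_[np.cross(ys,-zs),ys,-zs])
def proj(c,x):
    P=np.linalg.inv(c["pose"]);q=np.array(c["K"])@(P[:3,:3]@x+P[:3,3]);return (q[:2]/q[2])[::-1].round(1)
E
python3 - <<'E'
from h import *
s=bot.sense();print(s["tcp_pos"],s["q"],s["contact_force"])
plan(m+zs*(.03+.105),Rg,8)
E
```

```text
[0.55882679 0.04861212 0.30554723] [-2.68215001e-02  3.42804248e-01  2.00855852e-01  1.42878779e+00
  9.29657012e-04  1.58687257e+00] [ 0.85511138 -0.58598097 -2.99294412]
[[34.9, -4.2, 8.7, -0.2, -3.8, -0.6], [35.5, -3.9, 6.4, -0.1, -3.7, -0.7], [35.9, -3.4, 4.1, -0.2, -3.8, -0.6], [36.1, -3.1, 1.7, -0.2, -3.7, -0.7], [36.2, -2.6, -0.7, -0.2, -3.8, -0.6], [36.0, -2.3, -3.1, -0.1, -3.7, -0.7], [35.8, -1.7, -5.4, -0.2, -3.8, -0.6], [35.4, -1.5, -7.7, -0.2, -3.7, -0.6]] [0.5372 0.3294 0.2359]
```

Request:
{"fn": "servo_tool", "kwargs": {
  "targets": [
    [35,-4,5,0,-3.8,-0.6],
    [35,-4,3,-0.2,-3.8,-0.6],
    [36,-3,1,-0.2,-3.8,-0.7],
    [36,-3,-1,-0.2,-3.8,-0.7],
    [36,-3,-3,-0.2,-3.8,-0.7],
    [36,-2,-5,-0.2,-3.7,-0.6],
    [36,-2,-7,-0.2,-3.7,-0.6],
    [36,-2,-9,-0.2,-3.7,-0.6],
    [0,0,0,0,0,0],
    [0,0,0,0,0,0]
  ]
}}

```text
time: 9.72
tcp_pos: [0.5392, 0.3298, 0.2537]
tcp_rot: [0.668, 0.698, -0.179, 0.188]
contact_force: [0.7, -0.1, -3.2]
width: 0.493
grasp_force: 62.2
```

```bash
python3 - <<'E'
from h import *
s=bot.sense();print(s["tcp_pos"],s["q"],s["contact_force"])
c=vision.get_image("scene");t=vision.get_image("top")
for l in("dome_stake","dome_stake_head","dome_shoulder","socket"):
  for n in("scene","top"):
    r=nets.tip_of(n,l);print(l,n,[(np.round(x["pixel"],1).tolist(),round(x["conf"],2)) for x in r[:2]])
Rt=R.from_quat(s["tcp_rot"]);z=Rt.apply([0,0,1]);print("z err",z+zs)
for h in(65,0):
    x=s["tcp_pos"]+z*(.103-h/1000.);print(h,x,proj(c,x),proj(t,x))
print("mouth",proj(c,m),proj(t,m))
e=(x-m);print("lateral xs,ys,along",e@Rg.apply([1,0,0]),e@ys,e@zs)
plan(m+zs*(.02+.103),Rg,3)
A=cv2.resize(c["image"][140:300,400:533],(400,480));B=cv2.resize(t["image"][180:340,90:223],(400,480))
cv2.imwrite("pics/d.png",cv2.convertScaleAbs(np.hstack([A,B])[:,:,::-1],alpha=1.5))
E
```

```text
[0.5392324  0.32978431 0.25366143] [ 0.64682127  0.84310182  0.79940081  1.8440431  -0.42605691  2.24285812] [ 0.68227444 -0.09658433 -3.21589888]
dome_stake scene [([204.5, 481.9], 0.57)]
dome_stake top [([252.0, 152.2], 0.85)]
dome_stake_head scene [([157.2, 529.5], 0.85)]
dome_stake_head top [([240.7, 92.0], 0.71), ([238.2, 430.6], 0.61)]
dome_shoulder scene [([180.4, 507.0], 0.67)]
dome_shoulder top [([249.5, 118.2], 0.67)]
socket scene [([227.1, 470.9], 0.65), ([274.9, 447.3], 0.24)]
socket top [([246.1, 165.0], 0.85)]
z err [-0.00183622 -0.00143473  0.00077905]
65 [0.54009077 0.31075247 0.22078206] [181.6 511.2] [243.8 118.4]
0 [0.54155903 0.27819801 0.16454105] [209.3 484.4] [247.4 150. ]
mouth [229.  469.5] [251.3 166.9]
lateral xs,ys,along -0.008804184184354472 0.001849037468665481 0.04750317781148661
[[3.1, -0.5, 9.4, 0.0, 0.0, -0.1], [3.1, -0.4, 9.5, -0.1, 0.1, -0.1], [3.1, -0.5, 9.4, 0.0, 0.0, -0.1]] [0.5375 0.3234 0.2255]
```

View pics/d.png

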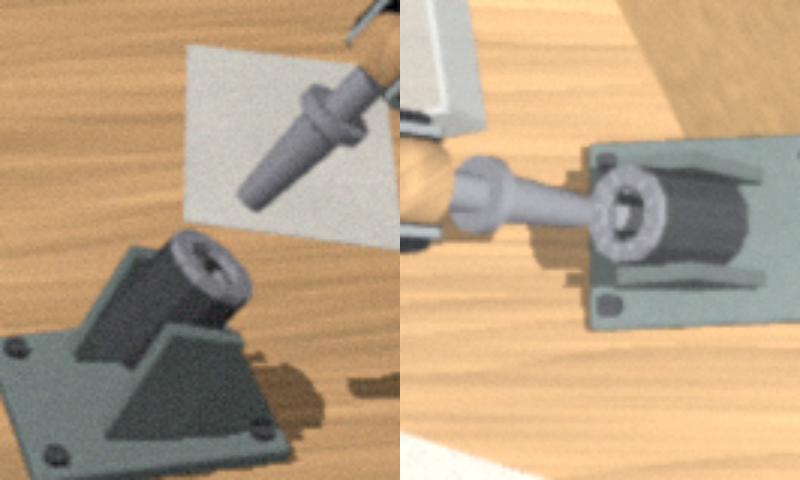

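Tip is poised just above the collar: tip at scene ~(206,483) and top ~(251,157), with the mouth at top (251,166). I'll measure tilt and offset with the traced masks.

```bash
python3 - <<'E'
from h import *
from scipy.optimize import least_squares
s=bot.sense();cs={n:vision.get_image(n) for n in("scene","top")}
Rt=R.from_quat(s["tcp_rot"])
prof=[(0,9),(65,14),(65,20),(73,20),(73,10),(95,10)]
obs={}
for n in cs:
    k=nets.trace(n,"dome_stake")[0];obs[n]=k["pixels"].astype(np.uint8)
    hsv=cv2.cvtColor(cs[n]["image"],cv2.COLOR_RGB2HSV);cv2.imwrite(f"pics/m_{n}.png",obs[n]*255);print(n,k["conf"],obs[n].sum())
def pose(v):
    return s["tcp_pos"]+Rt.apply(np.r_[v[:2],.103+v[4]-0]) , (Rt*R.from_rotvec([v[2],v[3],0])).apply([0,0,-1])
def sil(v,n,img=None):
    # tip, axis up
    tip,a=v;c=cs[n];u=np.cross(a,[1,0,0]);u/=np.linalg.norm(u);w=np.cross(a,u);M=np.zeros((480*4,640*4),np.uint8)
    th=np.linspace(0,2*np.pi,24)
    rings=[]
    for h,r in prof: rings.append(np.array([proj4(c,tip+a*h/1000+r/1000*(np.cos(t)*u+np.sin(t)*w)) for t in th]))
    for i in(0,2,4):
        cv2.fillConvexPoly(M,cv2.convexHull(np.vstack(rings[i:i+2]).astype(np.float32)).astype(np.int32),255)
    return cv2.resize(M,(640,480),interpolation=cv2.INTER_AREA)/255.
def proj4(c,x):
    P=np.linalg.inv(c["pose"]);q=np.array(c["K"])@(P[:3,:3]@x+P[:3,3]);return (q[:2]/q[2])*4+1.5
# window: only below head: pixels whose along-axis position predicted < 88 mm
win={}
tip0,a0=pose(np.zeros(5))
for n in cs:
    p0,p1=proj(cs[n],tip0),proj(cs[n],tip0+a0*.088);d=(p1-p0);yy,xx=np.mgrid[:480,:640];tt=((yy-p0[0])*d[0]+(xx-p0[1])*d[1])/(d@d)
    win[n]=(tt<.97)&(tt>-.4)
def cost(v):
    return sum((np.abs(sil(pose(v),n)-obs[n])[win[n]]).sum() for n in cs)
from scipy.optimize import minimize
x0=np.zeros(5);r=minimize(cost,x0,method="Nelder-Mead",options=dict(initial_simplex=np.vstack([x0]+[x0+np.eye(5)[i]*[.005,.005,.05,.05,.005][i] for i in range(5)]),maxfev=350))
print(cost(x0),r.fun,r.x.round(4));tip,a=pose(r.x);e=tip-m
print("tip",tip.round(4),"axis",a.round(3),"zs",zs.round(3));print("lat xs,ys,along mm",(np.array([e@Rg.apply([1,0,0]),e@ys,e@zs])*1000).round(1))
print("tilt in tool x,y deg",np.degrees(r.x[2:4]).round(2))
ims=[]
for n,(r0,c0) in(("scene",(160,440)),("top",(210,80))):
    g=cs[n]["image"][r0:r0+80,c0:c0+66].copy();q=sil((tip,a),n)[r0:r0+80,c0:c0+66];g=cv2.resize(g,(396,480),interpolation=cv2.INTER_CUBIC)
    ct,_=cv2.findContours((cv2.resize(q,(396,480))>.5).astype(np.uint8),0,2);cv2.drawContours(g,ct,-1,(255,0,0),1)
    for h in(-.03,0,.1): 
        w=proj(cs[n],m+zs*h);cv2.circle(g,(int((w[1]-c0)*6+3),int((w[0]-r0)*6+3)),3,(0,255,0),-1)
    ims.append(g)
cv2.imwrite("pics/e.png",cv2.convertScaleAbs(np.hstack(ims)[:,:,::-1],alpha=1.4))
E
```

```text
scene 0.74 1330
top 0.69 1577
502.0078431372549 130.10588235294117 [-0.0009 -0.006   0.0576  0.0479 -0.0019]
tip [0.535  0.2779 0.1677] axis [0.037 0.461 0.887] zs [-0.024  0.499  0.866]
lat xs,ys,along mm [-10.3  -4.7  50.2]
tilt in tool x,y deg [3.3  2.74]
```

View pics/e.png

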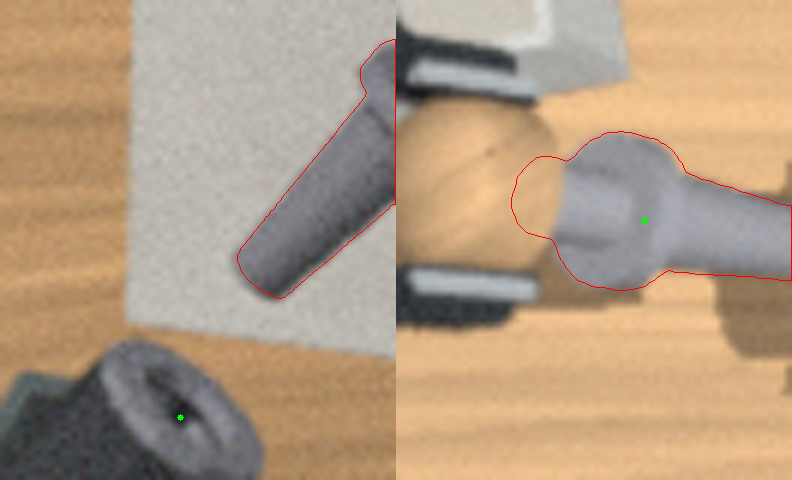

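The fit is tight: the stake sits tilted about 4° in the jaws and the tip is off axis by about 10/5 mm. I'll correct the tool pose for both.

```bash
cat >> h.py <<'E'
m=np.array([.5402,.2632,.118])
off=np.array([-.0009,-.006,.1011]);tilt=R.from_rotvec([.0576,.0479,0])  # stake tip & tilt in tool frame
def toolfor(d):  # tool pose for tip at depth d (m, + = out of mouth) on bore axis
    s=bot.sense();Rt=R.from_quat(s["tcp_rot"]);a=(Rt*tilt).apply([0,0,-1])
    ax=np.cross(a,zs);n=np.linalg.norm(ax);Rn=R.from_rotvec(ax/n*np.arcsin(n))*Rt if n>1e-6 else Rt
    return m+zs*d-Rn.apply(off),Rn
E
python3 - <<'E'
from h import *
p,r=toolfor(.03);plan(p,r,3);Rn=r
print("axis in tool",r.inv().apply(-zs).round(3),r.as_quat().round(4))
E
```

```text
[[5.4, -0.5, 6.7, -1.1, -0.9, 0.0], [5.4, -0.6, 6.7, -1.2, -0.9, 0.0], [5.6, -0.7, 6.5, -1.1, -0.8, 0.0]] [0.5369 0.3337 0.2287]
axis in tool [ 0.048 -0.058  0.997] [ 0.6574  0.6983 -0.1739  0.2236]
```

Request:
{"fn": "servo_tool", "kwargs": {
  "targets": [
    [5.4,-0.5,6.7,-1.1,-0.9,0],
    [5.4,-0.6,6.7,-1.2,-0.9,0],
    [5.6,-0.7,6.5,-1.1,-0.8,0],
    [0,0,0,0,0,0],
    [0,0,0,0,0,0]
  ]
}}

```text
time: 11.05
tcp_pos: [0.537, 0.3336, 0.229]
tcp_rot: [0.657, 0.698, -0.174, 0.223]
contact_force: [-0.0, 1.0, -4.4]
width: 0.496
grasp_force: 62.2
```

```bash
python3 - <<'E'
from h import *
s=bot.sense();Rt=R.from_quat(s["tcp_rot"]);tip=s["tcp_pos"]+Rt.apply(off);a=(Rt*tilt).apply([0,0,-1]);e=tip-m
print(s["tcp_pos"],(np.array([e@Rg.apply([1,0,0]),e@ys,e@zs])*1000).round(1),(a-zs).round(3),Rt.inv().apply(Rg.apply([1,0,0])),Rt.inv().apply(ys))
c=vision.get_image("scene");t=vision.get_image("top")
A=cv2.resize(c["image"][160:260,430:513],(400,480));B=cv2.resize(t["image"][200:300,100:183],(400,480))
cv2.imwrite("pics/f.png",cv2.convertScaleAbs(np.hstack([A,B])[:,:,::-1],alpha=1.5))
E
```

```text
[0.53703731 0.33363401 0.22900946] [-0.1  0.1 30.3] [ 0.    -0.001  0.   ] [ 0.99887515 -0.00254993 -0.047349  ] [0.00526021 0.99834863 0.05720444]
```

View pics/f.png

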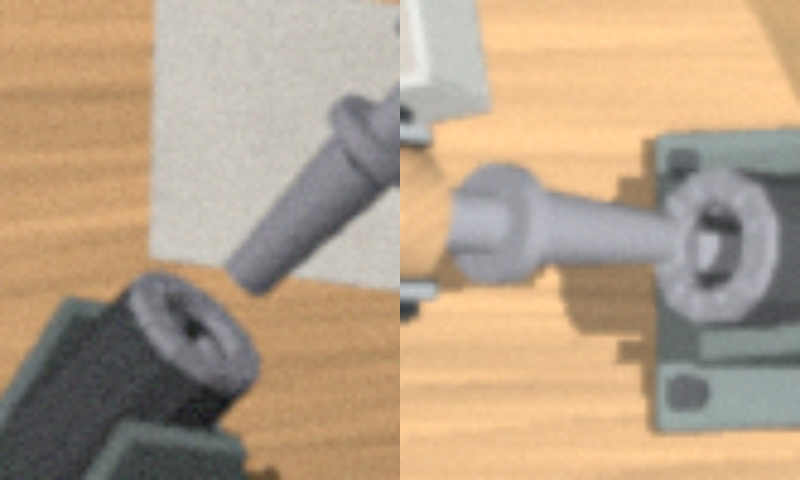

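Aligned in both views (the shank axis extends into the collar centre), so I'll insert along the bore.

Request:
{"fn": "servo_tool", "kwargs": {
  "targets": [
    [0.5,-0.6,10,0,0,0],
    [0.5,-0.6,10,0,0,0],
    [0.5,-0.6,10,0,0,0],
    [0.4,-0.5,8,0,0,0],
    [0.4,-0.5,8,0,0,0],
    [0,0,0,0,0,0]
  ]
}}

```text
time: 11.9
tcp_pos: [0.5377, 0.3102, 0.1881]
tcp_rot: [0.657, 0.698, -0.174, 0.223]
contact_force: [0.3, -0.5, -3.0]
width: 0.494
grasp_force: 62.2
```

Request:
{"fn": "servo_tool", "kwargs": {
  "targets": [
    [0.3,-0.4,6,0,0,0],
    [0.3,-0.4,6,0,0,0],
    [0.3,-0.4,6,0,0,0],
    [0.3,-0.4,6,0,0,0],
    [0,0,0,0,0,0]
  ]
}}

```text
time: 12.52
tcp_pos: [0.5381, 0.2982, 0.1672]
tcp_rot: [0.657, 0.698, -0.174, 0.223]
contact_force: [0.4, -0.5, -3.3]
width: 0.49
grasp_force: 62.2
```

```bash
cat > st.py <<'E'
from h import *
s=bot.sense();Rt=R.from_quat(s["tcp_rot"]);tip=s["tcp_pos"]+Rt.apply(off);a=(Rt*tilt).apply([0,0,-1]);e=tip-m
F=s["contact_force"]+np.array([0,0,3.4]);xs=Rg.apply([1,0,0])
print(s["time"],"tip xs ys z mm",(np.array([e@xs,e@ys,e@zs])*1000).round(1),"F",np.round([F@xs,F@ys,F@zs],1),(a-zs).round(3),s["moment"].round(2),s["width"])
E
python3 st.py
```

```text
12.525 tip xs ys z mm [  0.   -0.7 -41. ] F [-0.5  0.4 -0.2] [ 0.001  0.    -0.   ] [0.92 0.19 0.02] 0.49011378753707574
```

Free entry to 41 mm with no force. I'll continue slowly.

Request:
{"fn": "servo_tool", "kwargs": {
  "targets": [
    [0.2,-0.2,4,0,0,0],
    [0.2,-0.2,4,0,0,0],
    [0.2,-0.2,3,0,0,0],
    [0,0,0,0,0,0]
  ]
}}

```text
time: 13.02
tcp_pos: [0.5389, 0.2935, 0.1593]
tcp_rot: [0.657, 0.698, -0.173, 0.224]
contact_force: [-1.5, 1.6, 4.5]
width: 0.495
grasp_force: 63.2
```

```bash
python3 st.py
```

```text
13.025 tip xs ys z mm [ -0.    0.2 -50.2] F [-2.5 -1.4  7.7] [-0.002 -0.001  0.001] [ 0.42  0.37 -0.29] 0.49500139523269193
```

Request:
{"fn": "servo_tool", "kwargs": {
  "targets": [
    [0.1,-0.1,2,0,0,0],
    [0.1,-0.1,2,0,0,0],
    [0,0,0,0,0,0]
  ]
}}

```text
time: 13.4
tcp_pos: [0.5392, 0.2921, 0.157]
tcp_rot: [0.657, 0.699, -0.172, 0.224]
contact_force: [-2.6, 4.0, 10.1]
width: 0.492
grasp_force: 63.9
```

```bash
python3 st.py
```

```text
13.4 tip xs ys z mm [ -0.    0.5 -52.9] F [-3.2 -2.4 13.7] [-0.003 -0.002  0.001] [ 0.1   0.65 -0.45] 0.49231853921082064
```

Request:
{"fn": "servo_tool", "kwargs": {
  "targets": [
    [0.1,-0.1,2,0,0,0],
    [0.1,-0.1,2,0,0,0],
    [0.1,-0.1,2,0,0,0],
    [0,0,0,0,0,0]
  ]
}}

```text
time: 13.9
tcp_pos: [0.5395, 0.2897, 0.1533]
tcp_rot: [0.657, 0.699, -0.171, 0.224]
contact_force: [-4.8, 5.3, 17.4]
width: 0.49
grasp_force: 64.7
```

```bash
python3 st.py
```

```text
13.9 tip xs ys z mm [ -0.2   0.9 -57.3] F [-5.6 -4.6 20.8] [-0.004 -0.003  0.001] [-0.2   1.15 -0.79] 0.49002573537791194
```

Request:
{"fn": "servo_tool", "kwargs": {
  "targets": [
    [0.1,-0.1,2,0,0,0],
    [0.1,-0.1,2,0,0,0],
    [0.1,-0.1,2,0,0,0],
    [0,0,0,0,0,0]
  ]
}}

```text
time: 14.4
tcp_pos: [0.5398, 0.2887, 0.152]
tcp_rot: [0.657, 0.699, -0.169, 0.224]
contact_force: [-11.7, 13.0, 35.5]
width: 0.488
grasp_force: 67.0
```

```bash
python3 st.py
```

```text
14.4 tip xs ys z mm [ -0.    1.5 -58.9] F [ -7.7 -11.1  40.5] [-0.008 -0.006  0.003] [-0.98  2.33 -1.62] 0.4879045505993526
```

Force jumped with little travel, which suggests the shoulder is on the collar. I'll ease off and look.

Request:
{"fn": "servo_tool", "kwargs": {
  "targets": [
    [-0.1,0.2,-3,0,0,0],
    [0,0,0,0,0,0]
  ]
}}

```text
time: 14.65
tcp_pos: [0.5397, 0.2888, 0.1522]
tcp_rot: [0.657, 0.699, -0.171, 0.224]
contact_force: [-7.6, 8.5, 25.0]
width: 0.49
grasp_force: 65.5
```

```bash
python3 st.py; python3 - <<'E'
from h import *
c=vision.get_image("scene");t=vision.get_image("top")
A=cv2.resize(c["image"][180:260,440:506],(396,480),interpolation=2);B=cv2.resize(t["image"][210:290,120:186],(396,480),interpolation=2)
cv2.imwrite("pics/g.png",cv2.convertScaleAbs(np.hstack([A,B])[:,:,::-1],alpha=1.5))
E
```

```text
14.65 tip xs ys z mm [ -0.3   1.1 -58.8] F [-6.5 -7.2 29. ] [-0.006 -0.003  0.002] [-0.6   1.55 -1.1 ] 0.489880898417022
```

View pics/g.png

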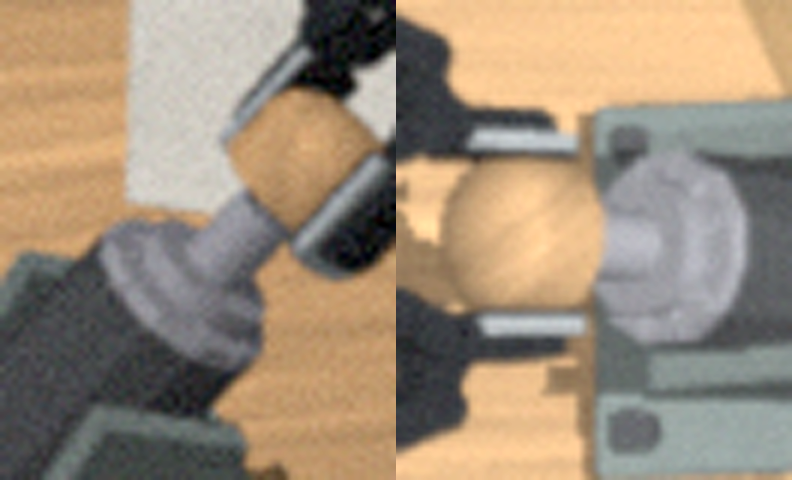

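The shoulder appears down on the collar (scene ~(228,471)). One firmer push to confirm the hard stop, then relax and release.

Request:
{"fn": "servo_tool", "kwargs": {
  "targets": [
    [0.1,-0.2,2.5,0,0,0],
    [0.1,-0.1,2,0,0,0],
    [0,0,0,0,0,0]
  ]
}}

```text
time: 15.12
tcp_pos: [0.5398, 0.2887, 0.152]
tcp_rot: [0.657, 0.699, -0.168, 0.224]
contact_force: [-14.2, 15.7, 41.1]
width: 0.491
grasp_force: 67.7
```

```bash
python3 st.py
```

```text
15.125 tip xs ys z mm [  0.    1.7 -59. ] F [ -8.  -13.4  46.8] [-0.01  -0.007  0.004] [-1.25  2.71 -1.88] 0.4908046551635973
```

Request:
{"fn": "servo_tool", "kwargs": {
  "targets": [
    [-0.2,0.3,-4,0,0,0],
    [-0.2,0.2,-3,0,0,0],
    [0,0,0,0,0,0]
  ]
}}

```text
time: 15.5
tcp_pos: [0.5397, 0.2887, 0.1522]
tcp_rot: [0.657, 0.698, -0.172, 0.224]
contact_force: [-3.7, 3.8, 13.9]
width: 0.489
grasp_force: 64.4
```

```bash
python3 st.py
```

```text
15.5 tip xs ys z mm [ -0.6   0.9 -58.7] F [-5.2 -3.5 17. ] [-0.004 -0.001  0.001] [-0.34  0.95 -0.72] 0.48874147539555435
```

Hard stop confirmed: 47 N with no further travel. Releasing and backing off.

Request:
{"fn": "servo_tool", "kwargs": {
  "targets": [
    [-0.2,0.2,-3,0,0,0],
    [0,0,0,0,0,0]
  ]
}}

```text
time: 15.75
tcp_pos: [0.5396, 0.2888, 0.1523]
tcp_rot: [0.657, 0.698, -0.174, 0.224]
contact_force: [1.2, -3.2, 4.5]
width: 0.492
grasp_force: 63.1
```

Request:
{"fn": "servo_tool", "kwargs": {
  "targets": [
    [0,0,0,0,0,0],
    [0,0,0,0,0,0],
    [0,0,0,0,0,0],
    [0,0,0,0,0,0],
    [0,0,0,0,0,0],
    [0,0,0,0,0,0]
  ],
  "grip": 100
}}

```text
time: 16.5
tcp_pos: [0.539, 0.2895, 0.1517]
tcp_rot: [0.657, 0.698, -0.174, 0.223]
contact_force: [0.4, -0.2, 0.6]
width: 0.998
grasp_force: 0.0
```

Request:
{"fn": "servo_tool", "kwargs": {
  "targets": [
    [0,0,-10,0,0,0],
    [0,0,-20,0,0,0],
    [0,0,-25,0,0,0],
    [0,0,-30,0,0,0],
    [0,0,-30,0,0,0],
    [0,0,0,0,0,0],
    [0,0,0,0,0,0]
  ]
}}

```text
time: 17.38
tcp_pos: [0.5295, 0.3511, 0.2475]
tcp_rot: [0.657, 0.698, -0.174, 0.223]
contact_force: [0.0, 0.1, 0.1]
width: 0.998
grasp_force: 0.0
```

```bash
python3 st.py; python3 - <<'E'
from h import *
cs={n:vision.get_image(n) for n in("scene","top")};c,t=cs["scene"],cs["top"]
for l in("dome_stake_head","dome_shoulder","socket"):
    r={n:nets.tip_of(n,l) for n in cs};print(l,{n:(np.round(r[n][0]["pixel"],1),round(r[n][0]["conf"],2)) for n in cs if r[n]})
for h in(0,.049): print("expected",proj(c,m+zs*h),proj(t,m+zs*h))
A=cv2.resize(c["image"][170:260,430:520],(400,400),interpolation=2);B=cv2.resize(t["image"][205:295,95:185],(400,400),interpolation=2)
C=cv2.resize(c["image"][220:340,80:380],(400,160));D=cv2.resize(t["image"][190:340,280:580],(400,160))
cv2.imwrite("pics/i.png",cv2.convertScaleAbs(np.vstack([np.hstack([A,B]),np.hstack([C,D])])[:,:,::-1],alpha=1.5))
E
```

```text
17.375 tip xs ys z mm [ 6.  -6.6 55.1] F [-1.7  0.   3.1] [ 0. -0.  0.] [ 0.44  0.06 -0.01] 0.9978726263630876
dome_stake_head {'scene': (array([268.4, 135.1]), 0.68), 'top': (array([247.4, 141.5]), 0.63)}
dome_shoulder {'scene': (array([226.7, 469.7]), 0.81), 'top': (array([252.8, 162.5]), 0.74)}
socket {'scene': (array([226.2, 470.5]), 0.84), 'top': (array([247.9, 161.4]), 0.74)}
expected [229.2 470. ] [251.5 166.4]
expected [209.7 488.8] [249.2 144.9]
```

View pics/i.png

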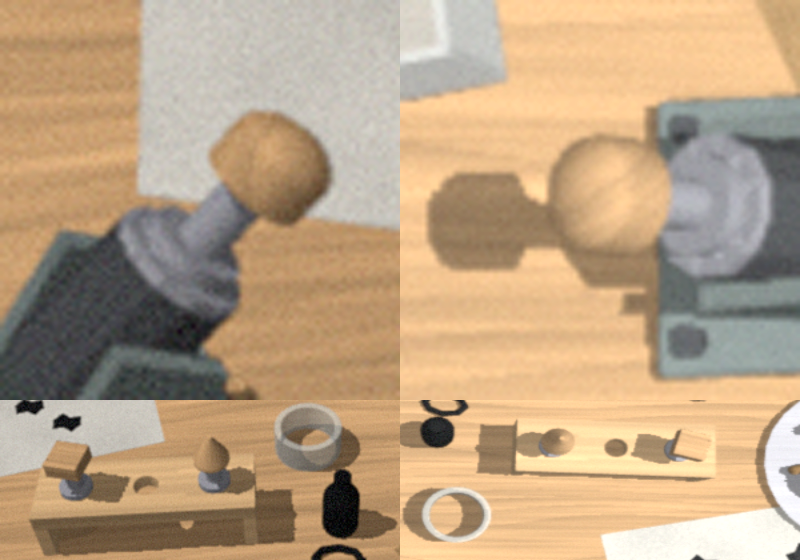

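The stake stands seated, with its shoulder flush on the collar at scene ~(228,470) and top ~(251,163). The other stakes, the tape and the bottle haven't moved, and the gripper is clear.

```bash
python3 -c "
from workcell import bot
print(bot.hand_in())"
```

```text
the job is handed in; nothing more can be done
None
```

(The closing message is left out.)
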